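Set up the paint filling station and hold the valve at two turns open

TASK

Make the paint filling station ready to pour: slide the carrier with the six-well palette so that the fixed spout stands centred over the corner well nearest the carrier's tall handle, pause there for a second, then step on until the spout stands centred over the diagonally opposite corner well, and leave the carrier there. Then turn the valve wheel clockwise until it is shut against its stop, and back it off (counter-clockwise) exactly two full turns from the stop. The job ends holding: finish with the wheel still and its upright crank handle gripped between the fingers, ready to shut it again, without letting go; do not disturb the cup, jar and basket standing around.

Things in the scene. Friction and masses are not known exactly. Their poses are not given: they have to be found in the camera images.
- station: The filling station, fixed; origin on the table straight below the spout. Its axes: x away from the robot, y from spout towards valve and tank, z up; turned up to 0.28 rad about vertical. At 113 mm height a steel pipe (radius 9) runs from the spout along +y through the brass valve to an aluminium tank (radius 58, 160 tall) 310 mm from the spout.
- spout_tip (a point): Lower tip of the fixed steel spout, an 8 mm wide nozzle pointing straight down, 72 mm above the table and 10 mm above the palette. Axes as the station's.
- carrier_handle (a point): Centre of the top of the carrier's handle: upright round wooden grip, diameter 24, 45 tall (88 to 133 mm above the table) on a 12 mm post, rigid on the carrier. It slides level only, along station x and y, about 1.5 N friction each, lightly damped; stays where left. Travel from palette centred under spout: 60 mm either way in y, 38 in x. Palette centre is at +35 x, +115 y from it.
- well_first (a point): Centre of the palette's corner well nearest the carrier handle, at the palette's top face, 62 mm above the table. The white palette (100 x 144 x 14 mm) is fixed on the carrier; 2 x 3 round wells 36 mm across, 44 mm apart. This well lies 22 mm in -x and 44 mm in -y (station axes) of its centre. First position: this well under the spout.
- well_last (a point): Centre of the diagonally opposite corner well (farthest from the carrier handle), 44 mm in +x and 88 mm in +y of the first well, same height. Second and final position: this well under the spout.
- wheel_hub (a point): Centre of the valve's steel hand wheel, on its vertical axis, 166 mm above the table, 160 mm in station +y of the spout. The three-spoked rim has a centre-line radius of 48 mm, is 12 mm thick, its top 172 mm above the table. The point does not move.
- crank_top (a point): Centre of the top face of the wheel's crank handle: upright round wooden sleeve, diameter 22 mm, 50 mm tall (178 to 228 mm above the table), on the rim 48 mm from the wheel's axis. The sleeve spins freely on its pin, so a gripper may carry it round the circle without turning itself.
- crank: The same crank handle sleeve; origin at the centre of its lower end, 178 mm above the table, z up; its own turning about z means nothing.
- wheel (a joint): Turning of the valve wheel, rad: 0 = shut against the hard stop, grows counter-clockwise seen from above (opening), 12.57 = two turns open, far stop 18.85. Starts 1.6 to 4.7. At 0 the crank handle lies on the spout's side of the hub (station -y). Friction 0.12 N m (about 2.5 N at the crank handle), light damping; stays where left, no spring.
- rinse_cup: Bystander: clear plastic cup, 72 mm across, 85 mm tall, loose; origin under its centre. Leave it alone.
- paint_jar: Bystander: white paint jar, 60 mm across, 75 mm tall, loose; origin under its centre. Leave it alone.
- marker_basket: Bystander: grey plastic open basket 90 x 150 x 45 mm, loose; origin under its centre. Leave it alone.

How it is judged (in metres and radians):
On the way, in this order (a step that is already met when the one before it is completed fails the run):
1. spout centred over the corner well nearest the carrier handle, for half a second (horizontal distance between well_first and spout_tip below 0.009 m), for 0.5 s.
2. then spout centred over the opposite corner well, for half a second (horizontal distance between well_last and spout_tip below 0.009 m), for 0.5 s.
3. then the valve wheel shut against its stop (value of joint wheel below 0.08 rad and horizontal distance between well_last and spout_tip below 0.009 m), for 0.1 s.
At the end, for the whole second after the job is handed in: The valve wheel stands two turns (12.57 rad) open from its stop, within 0.17 rad (10 degrees), and is still; the fingers still grip the crank handle (at least 1.5 N); the opposite corner well is centred under the spout within 9 mm (value of joint wheel between 12.3964 and 12.7364 rad and velocity of joint wheel between -0.1 and 0.1 rad/s and horizontal distance between well_last and spout_tip below 0.009 m and contact force between the fingers and crank above 1.5 N and distance between the grasp point and crank_top below 0.06 m); the arm keeps its last pose, push and grip.
It fails at once if the cup, jar or basket is pushed or tipped (moved more than 20 mm or leaning more than 0.35 rad) (distance of any of rinse_cup, paint_jar, marker_basket from where it was at the start of the episode above 0.02 m or angle between any of rinse_cup, paint_jar, marker_basket's own z axis and vertical above 0.35 rad).
It also fails if it takes over 66 s, if anything falls off the work surface, if the arm or the gripper's body presses on something with over 40 N, if the wrist force passes 120 N, or if a joint passes its speed limit or range.

ROBOT

A 6-joint arm with a two-finger parallel gripper is mounted at the origin on the work surface. World frame = base frame: x ahead of the robot, y to its left, z up, the work surface at z = 0. Lengths are in mm, angles in degrees, forces in N, time in s.
With the tool pointing down it reaches from about 350 to 850 mm from the base axis. Payload 8.1 kg.
Tool frame: the origin (TCP) lies between the finger pads; the fingertips stand 17 mm ahead of it and the grasp point (between the pads) lies 2 mm behind it; z points along the fingers, y is the line along which they close (so a half turn about z gives the same grasp; the last joint's range is limited). The gripper opens to 85 mm and grips with 20 to 120 N. Pads are 22 mm wide; open, the fingers measure 114 mm over their backs; the gripper's body (76 mm by 85 mm) begins 54 mm behind the grasp point. The pads swing forward as they close: fully open they stand 13 mm farther back than shut.
Start: joints at [59.049, 7.471, 85.268, -0, 87.261, -4.893], TCP at [263.55, 539.024, 248.292] pointing down, gripper open.
Joint ranges: [-169.43, 169.43], [-51.17, 129.36], [1.28, 143.12], [-76.62, 256.62], [0, 156.53], [-152.29, 152.29]. Speed limits (degrees/s): [136.94, 136.94, 159.86, 180, 180, 180].

INTERFACE

Orientations are given as [roll, pitch, yaw] about the fixed x, y, z axes, in that order (R = Rz(yaw) Ry(pitch) Rx(roll)).
In Python, from bench import sense, snapshot, hand_in, trace, place_of gives the robot as it stands.
- The arm moves only by the shell command python3 -m handwheel 'ROWS' [FORCE]. ROWS is JSON, a list of rows, each a list of 7 numbers: the opening, from -1 (shut) to 1 (fully open), then the shift along the tool's x, y, z in cm, then the turn, a rotation vector about the tool's x, y, z in rad. A call has 1 to 12 rows; each row shifts and turns the commanded pose from where the row before left it, along the tool's axes as they then stand; what a row does not reach is not made up. A row lasts 1/12 s, in which the tool goes at most 41.7 mm and 7.16 degrees, less where a joint would pass 70% of its speed; a pose out of reach is approached as far as the arm can. A call with a gripper value outside its range is refused whole. The fingers move at their own pace and stop on an object; FORCE is the grip in N (left out, the last holds). Time passes only in rows, so rows that do not move let the fingers close. It gives the time, the measured TCP pose, the force, the opening and the grip force at its end, in the units of the state.
- sense(): the state, without advancing time (a new reading comes with each control period).
- snapshot(name): name is "scene" or "side" or "wrist"; returns a dict with "image" (384x512x3 uint8, red, green, blue), "intrinsics" (3x3 intrinsics, pixels), "k1" (the pictures are not rectified: a ray, as slopes to the right and down, at radius r is drawn at 1 + k1 r^2 times it, then the intrinsics apply), "R" (3x3) and "t" (3): a world point X has camera coordinates R X + t. Camera axes: x right, y down, z forward; pixel columns grow to the right and rows downward; lengths in mm; the calibration is good to about 2 mm. A picture is of the moment at which its call begins. There is no depth.
- hand_in(): hands the job in; it is judged then, once.
Trained networks look in a picture, given as the dict that the camera call returned (one of the last four; its "shot" number tells which), for a name from the list of things; names that differ only in an ending like _2 or _b are one class to them, and where a whole thing is asked for, a point or a joint stands for the part that bears it (a point fixed in the world has none). Each returns a list of dicts, best first, with "conf" (0 to 1); they miss things now and then, are a little off and sometimes report something else, mostly with a low value. They report only what shows in the picture. A call takes as long as a camera call.
- trace(picture, query): "pixels" (384x512 bool, what is visible of it).
- place_of(picture, query): "location" ([x, y, z] in mm, in world coordinates, good to about 4 mm: a listed point, or the origin of a listed thing).
The state is a dict: "time": time; "joint_pos": joint angles; "qd": joint speeds; "joint_efforts": joint torques, N m; "tool_pos": TCP position; "tcp_rot": TCP orientation; "ft_force": force on the tool from outside, world axes, zero at the start; "wrist_torque": the same for the moment, N m; "finger_gap": finger opening in mm; "grip_force": force on a finger pad.
Only numpy, scipy, OpenCV 4.12 (cv2) and the standard library are available. Lean on these libraries where they do the work, as an engineer would, in place of code of your own. Each camera call takes 0.05 s, during which the arm holds its last target. There are 200 camera calls.

## Working session

There is one attempt and no reset: what is moved stays moved. The work goes in short steps, Python scripts to look and compute and a shell command to move; the robot and the scene stay as the last step left them, time stands still between calls to the robot, and variables do not carry over. Pictures are saved under pics/ and viewed, at most 10 in all, crops included, and the job is handed in when it is done.

```bash
mkdir -p pics; ls
cat > look.py <<'E'
import cv2,numpy as np
from bench import sense,snapshot,trace,place_of
def save(s,n): cv2.imwrite('pics/'+n,cv2.cvtColor(s['image'],cv2.COLOR_RGB2BGR))
def find(cams,names):
    for c in cams:
        s=snapshot(c)
        for n in names:
            r=place_of(s,n)
            print(c,n,[(np.round(d['location']).tolist(),round(d['conf'],2)) for d in r[:2]])
        yield c,s
E
python3 - <<'E'
from look import *
print(sense())
for c,s in find(['scene','side'],['spout_tip','carrier_handle','well_first','well_last','wheel_hub','crank_top','rinse_cup','paint_jar','marker_basket']): save(s,c+'0.png')
a=cv2.imread('pics/scene0.png');b=cv2.imread('pics/side0.png')
cv2.imwrite('pics/both0.png',cv2.resize(np.vstack([a,b]),None,fx=.78,fy=.78))
E
```

```text
pics
{'time': 0.0, 'joint_pos': array([ 5.90503915e+01,  7.51430086e+00,  8.53305600e+01,  9.90828140e-04,
        8.72614037e+01, -4.89347720e+00]), 'qd': array([ 0.06309935,  0.16613483, -0.07099114,  0.08352035,  0.04668655,
        0.05568824]), 'joint_efforts': array([-2.86061095e-04, -5.69381833e+01, -5.00565791e+01, -4.05852870e-04,
        1.45599333e-02, -3.30188595e-05]), 'tool_pos': array([263.25839516, 538.57724157, 247.24054516]), 'tcp_rot': array([-1.79894207e+02, -1.00507333e-02,  1.53943811e+02]), 'ft_force': array([-0.35067685,  0.13845132, -1.0922359 ]), 'wrist_torque': array([-0.00826585,  0.06450167, -0.01362413]), 'grip_force': 0.0, 'finger_gap': 85.573358897785}
scene spout_tip [([554.0, -6.0, 69.0], 0.88)]
scene carrier_handle [([512.0, -129.0, 135.0], 0.71), ([593.0, 153.0, 162.0], 0.26)]
scene well_first [([540.0, -61.0, 62.0], 0.73)]
scene well_last [([604.0, 12.0, 62.0], 0.7)]
scene wheel_hub [([593.0, 151.0, 165.0], 0.65)]
scene crank_top [([644.0, 145.0, 228.0], 0.43)]
scene rinse_cup []
scene paint_jar [([696.0, -188.0, 1.0], 0.58)]
scene marker_basket [([517.0, -361.0, 0.0], 0.95), ([539.0, -60.0, 60.0], 0.6)]
side spout_tip [([553.0, -6.0, 71.0], 0.72)]
side carrier_handle [([507.0, -128.0, 130.0], 0.73)]
side well_first [([541.0, -64.0, 60.0], 0.62), ([508.0, -130.0, 130.0], 0.48)]
side well_last [([603.0, 15.0, 62.0], 0.61)]
side wheel_hub [([590.0, 148.0, 168.0], 0.56)]
side crank_top [([557.0, -8.0, 70.0], 0.53), ([643.0, 142.0, 229.0], 0.4)]
side rinse_cup [([643.0, 141.0, 230.0], 0.21)]
side paint_jar [([695.0, -186.0, 1.0], 0.7)]
side marker_basket [([518.0, -362.0, 2.0], 0.56), ([773.0, 24.0, 1.0], 0.19)]
```

View pics/both0.png

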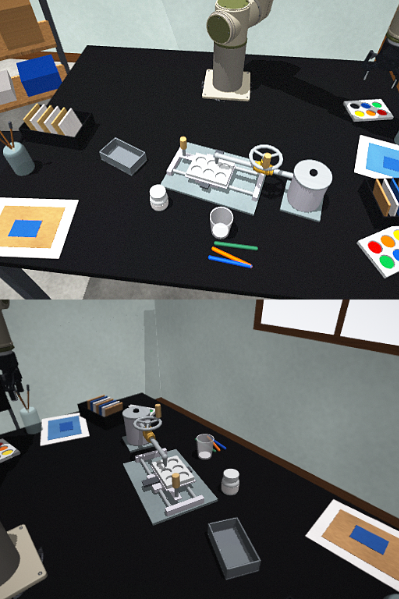

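The picture shows the station in mid-table. The palette is left of the tank, and the carrier handle is at (183,142) in the reduced scene view. The crank is at (266,160), the jar and cup are on the far side, and the basket is off to -y. The network points agree with the given geometry: spout to hub is 160 mm, and station yaw is about -13.7°. I'll use tool yaw 76.3°, so tool x is station y and tool y is station x.

```bash
python3 -m handwheel '[[1,0,0,0,0,0,0.123],[1,0,0,0,0,0,0.123],[1,0,0,0,0,0,0.123],[1,0,0,0,0,0,0.123],[1,0,0,0,0,0,0.123],[1,0,0,0,0,0,0.123],[1,0,0,0,0,0,0.123],[1,0,0,0,0,0,0.123],[1,0,0,0,0,0,0.123],[1,0,0,0,0,0,0.123],[1,0,0,0,0,0,0.123]]' 40
python3 -m handwheel '[[1,-2.95,1.98,0,0,0,0],[1,-2.95,1.98,0,0,0,0],[1,-2.95,1.98,0,0,0,0],[1,-2.95,1.98,0,0,0,0],[1,-2.95,1.98,0,0,0,0],[1,-2.95,1.98,0,0,0,0],[1,-2.95,1.98,0,0,0,0],[1,-2.95,1.98,0,0,0,0],[1,-2.95,1.98,0,0,0,0],[1,-2.95,1.98,0,0,0,0],[1,-2.95,1.98,0,0,0,0],[1,-2.95,1.98,0,0,0,0]]'
python3 -m handwheel '[[1,-2.95,1.98,0,0,0,0],[1,-2.95,1.98,0,0,0,0],[1,-2.95,1.98,0,0,0,0],[1,-2.95,1.98,0,0,0,0],[1,-2.95,1.98,0,0,0,0],[1,-2.95,1.98,0,0,0,0],[1,-2.95,1.98,0,0,0,0],[1,-2.95,1.98,0,0,0,0],[1,0,0,0,0,0,0],[1,0,0,0,0,0,0]]'
python3 - <<'E'
from look import *
for c,s in find(['wrist','scene','side'],['spout_tip','carrier_handle','well_first','well_last','wheel_hub','crank_top']): save(s,c+'1.png')
E
```

```text
time: 1.92
tool_pos: [263.5, 539.0, 248.3]
tcp_rot: [180.0, 0.0, 76.1]
ft_force: [-0.9, -0.3, -0.3]
finger_gap: 85.6
grip_force: 0.0
time: 2.92
tool_pos: [411.7, 137.5, 248.6]
tcp_rot: [180.0, -0.0, 76.4]
ft_force: [0.6, 0.5, -0.2]
finger_gap: 85.5
grip_force: 0.0
time: 3.75
tool_pos: [510.0, -129.1, 247.9]
tcp_rot: [-180.0, -0.0, 76.2]
ft_force: [-0.7, -0.3, -0.2]
finger_gap: 85.1
grip_force: 0.0
wrist spout_tip [([553.0, -6.0, 71.0], 0.79)]
wrist carrier_handle []
wrist well_first [([535.0, -60.0, 63.0], 0.63), ([697.0, -190.0, -0.0], 0.52)]
wrist well_last []
wrist wheel_hub [([515.0, -355.0, -1.0], 0.72)]
wrist crank_top []
scene spout_tip [([554.0, -11.0, 71.0], 0.88)]
scene carrier_handle [([508.0, -131.0, 134.0], 0.56)]
scene well_first [([538.0, -62.0, 61.0], 0.78)]
scene well_last [([603.0, 10.0, 61.0], 0.96)]
scene wheel_hub [([592.0, 152.0, 165.0], 0.98), ([696.0, -189.0, -4.0], 0.18)]
scene crank_top [([643.0, 144.0, 229.0], 0.55), ([772.0, 25.0, -1.0], 0.45)]
side spout_tip [([556.0, -6.0, 71.0], 0.91), ([774.0, 21.0, 5.0], 0.34)]
side carrier_handle [([508.0, -129.0, 134.0], 0.94)]
side well_first [([541.0, -64.0, 61.0], 0.85)]
side well_last [([605.0, 13.0, 64.0], 0.7)]
side wheel_hub [([590.0, 146.0, 170.0], 0.98)]
side crank_top [([642.0, 141.0, 227.0], 0.43)]
```

View pics/wrist1.png

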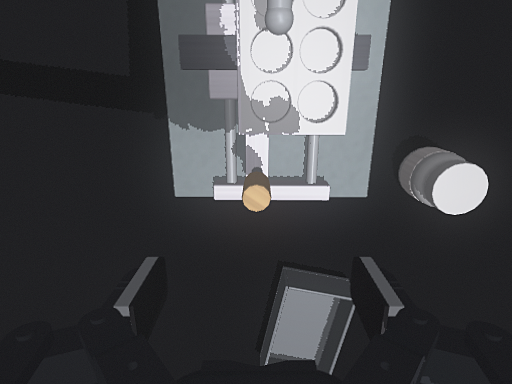

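The wrist view shows the handle top at (257,195), centred between the fingers, with the palette edges square to the image, so the yaw is right. The jar (450,185) and basket (310,320) are clear of the descent.

```bash
python3 -m handwheel '[[1,0,0,2.3,0,0,0],[1,0,0,2.3,0,0,0],[1,0,0,2.3,0,0,0],[1,0,0,2.3,0,0,0],[1,0,0,2.3,0,0,0],[1,0,0,2.3,0,0,0],[-1,0,0,0,0,0,0],[-1,0,0,0,0,0,0],[-1,0,0,0,0,0,0],[-1,0,0,0,0,0,0],[-1,0,0,0,0,0,0],[-1,0,0,0,0,0,0]]' 40
python3 - <<'E'
from look import *
for c,s in find(['wrist','scene','side'],['spout_tip','carrier_handle','well_first','well_last']): save(s,c+'2.png')
E
```

```text
time: 5.8
tool_pos: [511.1, -127.9, 112.3]
tcp_rot: [179.8, 0.0, 76.4]
ft_force: [-1.5, -0.7, 5.7]
finger_gap: 23.1
grip_force: 38.9
wrist spout_tip []
wrist carrier_handle [([511.0, -132.0, 134.0], 0.97)]
wrist well_first [([541.0, -62.0, 62.0], 0.78)]
wrist well_last [([557.0, -9.0, -0.0], 0.72)]
scene spout_tip [([555.0, -10.0, 70.0], 0.69), ([517.0, -360.0, 1.0], 0.38)]
scene carrier_handle []
scene well_first [([544.0, -63.0, 62.0], 0.82), ([551.0, -5.0, -2.0], 0.28)]
scene well_last [([605.0, 12.0, 60.0], 0.7)]
side spout_tip [([555.0, -7.0, 71.0], 0.75)]
side carrier_handle [([510.0, -129.0, 131.0], 0.74)]
side well_first [([543.0, -64.0, 62.0], 0.59)]
side well_last [([603.0, 12.0, 61.0], 0.66), ([511.0, -129.0, 134.0], 0.53)]
```

Gripped at a gap of 23 mm. Spout minus first well is about +57 mm along tool x and 0 along tool y.

```bash
python3 -m handwheel '[[-1,0.7,0,0,0,0,0],[-1,0.7,0,0,0,0,0],[-1,0.7,0,0,0,0,0],[-1,0.7,0,0,0,0,0],[-1,0.7,0,0,0,0,0],[-1,0.7,0,0,0,0,0],[-1,0.7,0,0,0,0,0],[-1,0.7,0,0,0,0,0],[-1,0.1,0,0,0,0,0],[-1,0,0,0,0,0,0],[-1,0,0,0,0,0,0],[-1,0,0,0,0,0,0]]'
python3 - <<'E'
from look import *
for c,s in find(['wrist','scene','side'],['spout_tip','carrier_handle','well_first','well_last']): save(s,c+'3.png')
a=[cv2.resize(cv2.imread(f'pics/{c}3.png')[y-70:y+70,x-90:x+90],(400,300),interpolation=cv2.INTER_CUBIC) for c,x,y in (('scene',280,220),('side',225,215))]
cv2.imwrite('pics/c3.png',np.hstack(a))
E
```

```text
time: 7.55
tool_pos: [524.9, -72.1, 112.3]
tcp_rot: [179.8, -0.0, 76.4]
ft_force: [1.3, 1.1, 6.4]
finger_gap: 23.1
grip_force: 39.2
wrist spout_tip []
wrist carrier_handle [([524.0, -75.0, 134.0], 0.8)]
wrist well_first [([555.0, -10.0, 60.0], 0.73)]
wrist well_last []
scene spout_tip [([555.0, -6.0, 71.0], 0.93), ([515.0, -362.0, -2.0], 0.36)]
scene carrier_handle []
scene well_first [([640.0, 144.0, 177.0], 0.61)]
scene well_last [([622.0, 68.0, 58.0], 0.77)]
side spout_tip [([557.0, -8.0, 71.0], 0.71)]
side carrier_handle [([525.0, -75.0, 133.0], 0.78)]
side well_first [([557.0, -7.0, 61.0], 0.85), ([620.0, 68.0, 64.0], 0.3)]
side well_last []
```

View pics/c3.png

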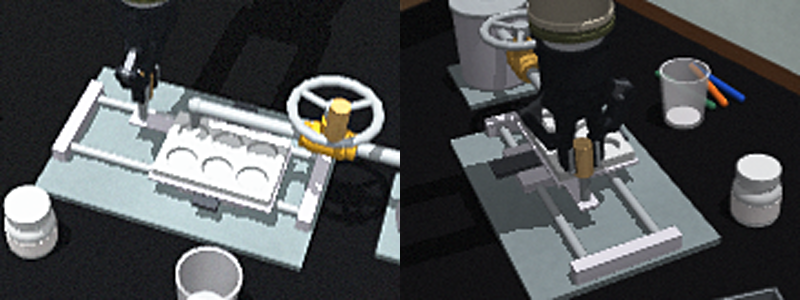

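The carrier sits with the palette's near corner well under the nozzle (left crop, about (195,115)). The networks and the handle pose agree to about 1.5 mm. I'll hold here, then step to the last well: -88 mm along tool x and -44 mm along tool y.

```bash
python3 -m handwheel '[[-1,0.1,0,0,0,0,0],[-1,0,0,0,0,0,0],[-1,0,0,0,0,0,0],[-1,0,0,0,0,0,0],[-1,0,0,0,0,0,0],[-1,0,0,0,0,0,0],[-1,0,0,0,0,0,0],[-1,0,0,0,0,0,0],[-1,0,0,0,0,0,0],[-1,0,0,0,0,0,0],[-1,0,0,0,0,0,0],[-1,0,0,0,0,0,0]]'
python3 -m handwheel '[[-1,-0.8,-0.4,0,0,0,0],[-1,-0.8,-0.4,0,0,0,0],[-1,-0.8,-0.4,0,0,0,0],[-1,-0.8,-0.4,0,0,0,0],[-1,-0.8,-0.4,0,0,0,0],[-1,-0.8,-0.4,0,0,0,0],[-1,-0.8,-0.4,0,0,0,0],[-1,-0.8,-0.4,0,0,0,0],[-1,-0.8,-0.4,0,0,0,0],[-1,-0.8,-0.4,0,0,0,0],[-1,-0.8,-0.4,0,0,0,0],[-1,0,0,0,0,0,0]]'
python3 -m handwheel '[[-1,0,0,0,0,0,0],[-1,0,0,0,0,0,0],[-1,0,0,0,0,0,0],[-1,0,0,0,0,0,0]]'
python3 - <<'E'
from look import *
for c,s in find(['wrist','scene','side'],['spout_tip','carrier_handle','well_first','well_last','crank_top','wheel_hub']): save(s,c+'4.png')
a=[cv2.resize(cv2.imread(f'pics/{c}4.png')[y-70:y+70,x-90:x+90],(400,300),interpolation=cv2.INTER_CUBIC) for c,x,y in (('scene',280,220),('side',225,215))]
cv2.imwrite('pics/c4.png',np.hstack(a))
E
```

```text
time: 9.3
tool_pos: [525.1, -71.5, 112.3]
tcp_rot: [179.8, 0.0, 76.4]
ft_force: [0.3, 0.2, 5.8]
finger_gap: 23.0
grip_force: 39.1
time: 10.3
tool_pos: [460.6, -148.1, 112.3]
tcp_rot: [179.8, 0.1, 76.4]
ft_force: [-2.4, -1.6, 7.4]
finger_gap: 23.0
grip_force: 39.9
time: 10.63
tool_pos: [461.0, -147.4, 112.3]
tcp_rot: [179.8, 0.1, 76.4]
ft_force: [-2.0, -1.4, 8.9]
finger_gap: 23.1
grip_force: 39.9
wrist spout_tip []
wrist carrier_handle [([462.0, -151.0, 135.0], 0.57)]
wrist well_first [([491.0, -82.0, 60.0], 0.76)]
wrist well_last [([493.0, -80.0, 58.0], 0.25)]
wrist crank_top []
wrist wheel_hub [([490.0, -85.0, 58.0], 0.44)]
scene spout_tip [([552.0, -10.0, 70.0], 0.97)]
scene carrier_handle [([460.0, -151.0, 136.0], 0.69)]
scene well_first [([490.0, -83.0, 62.0], 0.63)]
scene well_last [([556.0, -10.0, 57.0], 0.72)]
scene crank_top [([643.0, 145.0, 231.0], 0.54)]
scene wheel_hub [([776.0, 25.0, -2.0], 0.71), ([592.0, 147.0, 165.0], 0.68)]
side spout_tip [([557.0, -6.0, 74.0], 0.71)]
side carrier_handle [([554.0, -7.0, -1.0], 0.73), ([457.0, -150.0, 133.0], 0.61)]
side well_first []
side well_last [([555.0, -8.0, 62.0], 0.62)]
side crank_top [([693.0, -186.0, -3.0], 0.69)]
side wheel_hub [([597.0, 146.0, 166.0], 0.82)]
```

View pics/c4.png

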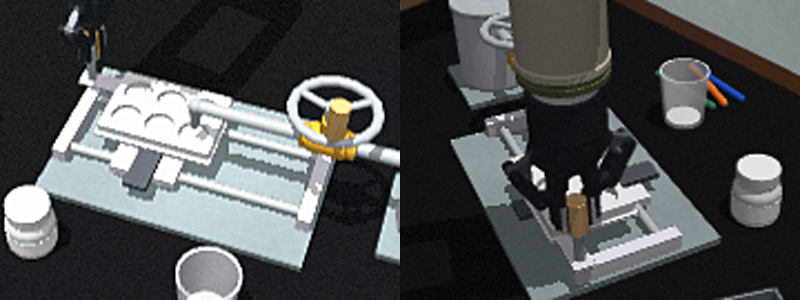

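The far-corner well is now under the nozzle at about (200,130) in the left crop. The networks put well_last and the spout within about 1 mm of each other. Next I'll release, rise, and hold still.

```bash
python3 -m handwheel '[[0,0,0,0,0,0,0],[0,0,0,0,0,0,0],[0,0,0,0,0,0,0],[0,0,0,0,0,0,0],[0,0,0,-1,0,0,0],[0,0,0,-3,0,0,0],[0,0,0,-3,0,0,0],[0,0,0,-3,0,0,0],[0,0,0,-3,0,0,0],[0,0,0,-2,0,0,0],[0,0,0,0,0,0,0],[0,0,0,0,0,0,0]]'
python3 - <<'E'
from look import *
for i in range(2):
  for c,s in find(['scene','side'],['spout_tip','carrier_handle','well_first','well_last','crank_top','crank','wheel_hub','rinse_cup']): save(s,c+'5.png')
E
```

```text
time: 12.68
tool_pos: [461.0, -146.6, 262.5]
tcp_rot: [179.8, 0.0, 76.4]
ft_force: [0.5, 0.3, -1.1]
finger_gap: 42.6
grip_force: 0.0
scene spout_tip [([555.0, -10.0, 71.0], 0.76)]
scene carrier_handle [([460.0, -147.0, 135.0], 0.7)]
scene well_first [([492.0, -82.0, 60.0], 0.87)]
scene well_last [([557.0, -10.0, 58.0], 0.92)]
scene crank_top [([642.0, 145.0, 230.0], 0.73)]
scene crank [([642.0, 148.0, 179.0], 0.61)]
scene wheel_hub [([592.0, 152.0, 166.0], 0.85)]
scene rinse_cup [([775.0, 25.0, 1.0], 0.79)]
side spout_tip [([555.0, -9.0, 70.0], 0.7), ([592.0, 148.0, 166.0], 0.65)]
side carrier_handle [([462.0, -150.0, 132.0], 0.74)]
side well_first [([493.0, -82.0, 60.0], 0.78)]
side well_last [([554.0, -5.0, 63.0], 0.76)]
side crank_top []
side crank []
side wheel_hub [([592.0, 147.0, 168.0], 0.91)]
side rinse_cup [([772.0, 22.0, 2.0], 0.69)]
scene spout_tip [([554.0, -11.0, 71.0], 0.58)]
scene carrier_handle [([460.0, -148.0, 135.0], 0.86)]
scene well_first [([491.0, -81.0, 60.0], 0.81), ([692.0, -189.0, -2.0], 0.55)]
scene well_last [([557.0, -9.0, 60.0], 0.98)]
scene crank_top [([492.0, -80.0, 61.0], 0.27)]
scene crank [([640.0, 145.0, 178.0], 0.68), ([698.0, -192.0, -0.0], 0.25)]
scene wheel_hub [([592.0, 150.0, 165.0], 0.77)]
scene rinse_cup [([772.0, 24.0, 1.0], 0.96)]
side spout_tip [([557.0, -6.0, 71.0], 0.64)]
side carrier_handle [([460.0, -149.0, 133.0], 0.85)]
side well_first [([494.0, -81.0, 63.0], 0.81), ([556.0, -10.0, 72.0], 0.53)]
side well_last [([556.0, -9.0, 65.0], 0.97)]
side crank_top []
side crank [([493.0, -84.0, 61.0], 0.72)]
side wheel_hub [([592.0, 146.0, 168.0], 0.78)]
side rinse_cup [([772.0, 20.0, 3.0], 0.7)]
```

The carrier stayed put. The crank offset from the hub gives a wheel angle of about 98° (1.7 rad), inside the given start range. I'll move above the crank.

```bash
python3 -m handwheel '[[0.6,3.6,1.18,0,0,0,0],[0.6,3.6,1.18,0,0,0,0],[0.6,3.6,1.18,0,0,0,0],[0.6,3.6,1.18,0,0,0,0],[0.6,3.6,1.18,0,0,0,0],[0.6,3.6,1.18,0,0,0,0],[0.6,3.6,1.18,0,0,0,0],[0.6,3.6,1.18,0,0,0,0],[0.6,3.6,1.18,0,0,0,0],[0.6,0,0,0,0,0,0],[0.6,0,0,0,0,0,0]]'
python3 - <<'E'
from look import *
for c,s in find(['wrist','side'],['crank_top','crank','wheel_hub']): save(s,c+'6.png')
E
```

```text
time: 15.4
tool_pos: [639.5, 145.6, 258.7]
tcp_rot: [-179.9, 0.0, 76.6]
ft_force: [-0.7, -0.0, 0.8]
finger_gap: 68.3
grip_force: 0.0
wrist crank_top [([640.0, 142.0, 228.0], 0.87), ([694.0, -188.0, -4.0], 0.53)]
wrist crank [([639.0, 140.0, 176.0], 0.82)]
wrist wheel_hub [([594.0, 144.0, 169.0], 0.6), ([553.0, -8.0, 62.0], 0.57)]
side crank_top [([642.0, 142.0, 228.0], 0.68), ([591.0, 149.0, 167.0], 0.38)]
side crank [([518.0, -362.0, 4.0], 0.66), ([639.0, 147.0, 177.0], 0.47)]
side wheel_hub [([589.0, 148.0, 170.0], 0.71), ([641.0, 142.0, 228.0], 0.45)]
```

View pics/wrist6.png

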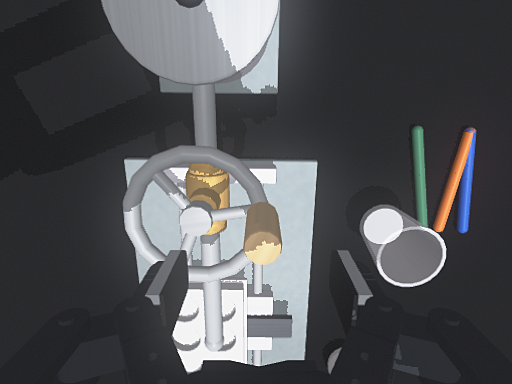

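The crank top is at (263,250), laterally centred between the fingers, and the hub at (195,218) is clear of the left finger. I'll descend and grip.

```bash
python3 -m handwheel '[[0.6,-0.3,0,1,0,0,0],[0.6,0,0,1.1,0,0,0],[0.6,0,0,1.1,0,0,0],[0.6,0,0,1.1,0,0,0],[0.6,0,0,1.1,0,0,0],[-1,0,0,0,0,0,0],[-1,0,0,0,0,0,0],[-1,0,0,0,0,0,0],[-1,0,0,0,0,0,0],[-1,0,0,0,0,0,0]]' 40
python3 - <<'E'
from look import *
for c,s in find(['wrist','side','scene'],['crank_top','crank','wheel_hub']):pass
from bench import sense
p=sense()['tool_pos'];print(p)
h=np.array([592,149.]);d=p[:2]-h;x=d@[.971,-.237];y=d@[.237,.971];print(x,y,np.degrees(np.arctan2(x,-y)),np.hypot(x,y))
E
```

```text
time: 16.63
tool_pos: [640.1, 140.7, 207.5]
tcp_rot: [179.8, -0.1, 76.4]
ft_force: [6.2, -1.0, -2.4]
finger_gap: 21.2
grip_force: 40.9
wrist crank_top [([641.0, 140.0, 230.0], 0.77)]
wrist crank [([639.0, 142.0, 177.0], 0.85)]
wrist wheel_hub [([594.0, 145.0, 166.0], 0.86), ([639.0, 142.0, 175.0], 0.42)]
side crank_top [([639.0, 142.0, 228.0], 0.51)]
side crank [([641.0, 144.0, 179.0], 0.66)]
side wheel_hub [([591.0, 147.0, 168.0], 0.79), ([497.0, -88.0, 60.0], 0.4)]
scene crank_top []
scene crank [([642.0, 142.0, 177.0], 0.59)]
scene wheel_hub [([592.0, 152.0, 163.0], 0.59)]
[640.08775477 140.7344476  207.47452521]
48.65214580131393 3.3709464995227894 93.96350097563935 48.76878685568212
```

```bash
python3 -m handwheel '[[-1,-1.25,-0.08,0,0,0,0],[-1,-1.19,-0.4,0,0,0,0],[-1,-1.05,-0.69,0,0,0,0],[-1,-0.83,-0.94,0,0,0,0],[-1,-0.56,-1.12,0,0,0,0],[-1,-0.2,-0.8,0,0,0,0],[-1,0,0,0,0,0,0],[-1,0,0,0,0,0,0]]'
python3 - <<'E'
from look import *
for c,s in find(['side','scene'],['crank_top','crank','wheel_hub']):pass
p=sense()['tool_pos'];print(p)
h=np.array([592,149.]);d=p[:2]-h;x=d@[.971,-.237];y=d@[.237,.971];print(x,y,np.degrees(np.arctan2(x,-y)),np.hypot(x,y))
E
```

```text
time: 17.9
tool_pos: [587.3, 97.5, 207.4]
tcp_rot: [179.9, 0.3, 76.3]
ft_force: [-4.4, -15.7, 3.5]
finger_gap: 20.9
grip_force: 41.9
side crank_top [([591.0, 96.0, 228.0], 0.64)]
side crank [([586.0, 102.0, 178.0], 0.6)]
side wheel_hub [([593.0, 145.0, 166.0], 0.92), ([517.0, -362.0, 4.0], 0.22)]
scene crank_top [([592.0, 102.0, 228.0], 0.44)]
scene crank [([589.0, 96.0, 179.0], 0.55)]
scene wheel_hub [([592.0, 152.0, 165.0], 0.73)]
[587.69725072  97.45895764 207.43317548]
8.037257486935964 -51.066103715891764 8.944368527437483 51.694723682727265
```

```bash
python3 -m handwheel '[[-1,-0.2,0,0,0,0,0],[-1,0,0,0,0,0,0],[-1,0,0,0,0,0,0]]'
python3 -m handwheel '[[-1,0,-0.4,0,0,0,0],[-1,0,-0.3,0,0,0,0],[-1,0,0,0,0,0,0],[-1,0,0,0,0,0,0]]'
```

```text
time: 18.55
tool_pos: [587.6, 97.2, 207.4]
tcp_rot: [179.9, 0.1, 76.4]
ft_force: [-0.5, -8.5, 2.2]
finger_gap: 21.2
grip_force: 41.7
time: 18.88
tool_pos: [580.9, 98.5, 207.4]
tcp_rot: [179.9, 0.2, 76.4]
ft_force: [0.2, -10.9, 1.5]
finger_gap: 20.9
grip_force: 41.7
```

```bash
python3 -m handwheel '[[-1,-0.25,-0.3,0,0,0,0],[-1,0,0,0,0,0,0],[-1,0,0,0,0,0,0]]'
python3 -m handwheel '[[-1,0,-0.3,0,0,0,0],[-1,0,0,0,0,0,0],[-1,0,0,0,0,0,0]]'
```

```text
time: 19.13
tool_pos: [580.3, 98.3, 207.6]
tcp_rot: [179.5, -0.1, 76.4]
ft_force: [18.4, -2.1, -10.7]
finger_gap: 21.2
grip_force: 41.4
time: 19.38
tool_pos: [579.9, 98.3, 207.7]
tcp_rot: [179.2, -0.1, 76.3]
ft_force: [34.0, -4.4, -17.7]
finger_gap: 21.3
grip_force: 41.3
```

At the stop: the tool stands still while the force climbs from 18 to 34 N. I'll unload the push and turn counter-clockwise a half turn (15° per row).

```bash
python3 -m handwheel '[[-1,0,0.6,0,0,0,0],[-1,0,0,0,0,0,0],[-1,0,0,0,0,0,0]]'
python3 -m handwheel '[[-1,0.16,1.24,0,0,0,0],[-1,0.48,1.16,0,0,0,0],[-1,0.76,0.99,0,0,0,0],[-1,0.99,0.76,0,0,0,0],[-1,1.16,0.48,0,0,0,0],[-1,1.24,0.16,0,0,0,0],[-1,0,0,0,0,0,0]]'
python3 -m handwheel '[[-1,1.24,-0.16,0,0,0,0],[-1,1.16,-0.48,0,0,0,0],[-1,0.99,-0.76,0,0,0,0],[-1,0.76,-0.99,0,0,0,0],[-1,0.48,-1.16,0,0,0,0],[-1,0.16,-1.24,0,0,0,0],[-1,0,0,0,0,0,0]]'
```

```text
time: 19.63
tool_pos: [580.7, 98.2, 207.4]
tcp_rot: [179.9, -0.0, 76.4]
ft_force: [4.5, -1.5, 0.5]
finger_gap: 21.2
grip_force: 42.8
time: 20.22
tool_pos: [639.2, 134.9, 207.5]
tcp_rot: [179.8, -0.1, 76.5]
ft_force: [7.7, 0.4, -0.5]
finger_gap: 21.0
grip_force: 43.2
time: 20.8
tool_pos: [600.4, 192.1, 207.4]
tcp_rot: [-180.0, 0.0, 76.5]
ft_force: [-3.0, 0.3, 3.5]
finger_gap: 21.1
grip_force: 43.7
```

```bash
python3 -m handwheel '[[-1,-0.16,-1.24,0,0,0,0],[-1,-0.48,-1.16,0,0,0,0],[-1,-0.76,-0.99,0,0,0,0],[-1,-0.99,-0.76,0,0,0,0],[-1,-1.16,-0.48,0,0,0,0],[-1,-1.24,-0.16,0,0,0,0],[-1,-1.24,0.16,0,0,0,0],[-1,-1.16,0.48,0,0,0,0],[-1,-0.99,0.76,0,0,0,0],[-1,-0.76,0.99,0,0,0,0],[-1,-0.48,1.16,0,0,0,0],[-1,-0.16,1.24,0,0,0,0]]'
python3 -m handwheel '[[-1,0,0,0,0,0,0],[-1,0,0,0,0,0,0]]'
```

```text
time: 21.8
tool_pos: [579.4, 98.4, 207.3]
tcp_rot: [-180.0, -0.1, 76.4]
ft_force: [-2.2, 5.5, 6.6]
finger_gap: 21.1
grip_force: 43.5
time: 21.97
tool_pos: [580.5, 98.2, 207.3]
tcp_rot: [179.9, -0.0, 76.4]
ft_force: [2.6, 0.5, 5.7]
finger_gap: 20.9
grip_force: 43.4
```

```bash
python3 -m handwheel '[[-1,0.16,1.24,0,0,0,0],[-1,0.48,1.16,0,0,0,0],[-1,0.76,0.99,0,0,0,0],[-1,0.99,0.76,0,0,0,0],[-1,1.16,0.48,0,0,0,0],[-1,1.24,0.16,0,0,0,0],[-1,1.24,-0.16,0,0,0,0],[-1,1.16,-0.48,0,0,0,0],[-1,0.99,-0.76,0,0,0,0],[-1,0.76,-0.99,0,0,0,0],[-1,0.48,-1.16,0,0,0,0],[-1,0.16,-1.24,0,0,0,0]]'
python3 -m handwheel '[[-1,0,0,0,0,0,0]]'
```

```text
time: 22.97
tool_pos: [602.4, 191.9, 207.3]
tcp_rot: [179.9, -0.0, 76.4]
ft_force: [2.9, -6.5, 6.1]
finger_gap: 21.1
grip_force: 43.6
time: 23.05
tool_pos: [600.4, 192.1, 207.4]
tcp_rot: [-180.0, 0.0, 76.5]
ft_force: [-2.4, 0.3, 5.7]
finger_gap: 20.8
grip_force: 43.9
```

```bash
python3 -m handwheel '[[-1,-0.16,-1.24,0,0,0,0],[-1,-0.48,-1.16,0,0,0,0],[-1,-0.76,-0.99,0,0,0,0],[-1,-0.99,-0.76,0,0,0,0],[-1,-1.16,-0.48,0,0,0,0],[-1,-1.24,-0.16,0,0,0,0],[-1,-1.24,0.16,0,0,0,0],[-1,-1.16,0.48,0,0,0,0],[-1,-0.99,0.76,0,0,0,0],[-1,-0.76,0.99,0,0,0,0],[-1,-0.48,1.16,0,0,0,0],[-1,-0.16,1.24,0,0,0,0]]'
python3 -m handwheel '[[-1,0,0,0,0,0,0],[-1,0,0,0,0,0,0],[-1,0,0,0,0,0,0],[-1,0,0,0,0,0,0],[-1,0,0,0,0,0,0],[-1,0,0,0,0,0,0]]'
python3 - <<'E'
from look import *
for c,s in find(['side','scene'],['spout_tip','well_first','well_last','crank_top','crank','wheel_hub','rinse_cup','paint_jar','marker_basket']):save(s,c+'9.png')
a=[cv2.resize(cv2.imread(f'pics/{c}9.png')[y-70:y+70,x-90:x+90],(400,300),interpolation=cv2.INTER_CUBIC) for c,x,y in (('scene',280,220),('side',225,180))]
cv2.imwrite('pics/c9.png',np.hstack(a))
E
```

```text
time: 24.05
tool_pos: [579.2, 98.4, 207.3]
tcp_rot: [-180.0, -0.0, 76.4]
ft_force: [-2.2, 5.3, 7.8]
finger_gap: 21.0
grip_force: 43.7
time: 24.55
tool_pos: [579.9, 98.4, 207.4]
tcp_rot: [179.9, -0.0, 76.4]
ft_force: [1.9, -0.8, 5.4]
finger_gap: 20.9
grip_force: 43.5
side spout_tip [([556.0, -7.0, 71.0], 0.71)]
side well_first []
side well_last [([557.0, -6.0, 63.0], 0.78)]
side crank_top [([554.0, -6.0, 3.0], 0.19)]
side crank [([578.0, 105.0, 178.0], 0.47)]
side wheel_hub [([589.0, 147.0, 166.0], 0.81)]
side rinse_cup [([772.0, 21.0, 0.0], 0.79)]
side paint_jar [([694.0, -188.0, 0.0], 0.75)]
side marker_basket [([521.0, -362.0, 4.0], 0.89)]
scene spout_tip [([552.0, -8.0, 71.0], 0.79), ([552.0, -6.0, -2.0], 0.47)]
scene well_first [([492.0, -80.0, 60.0], 0.72), ([462.0, -147.0, 137.0], 0.61)]
scene well_last [([556.0, -7.0, 57.0], 0.69)]
scene crank_top [([580.0, 104.0, 227.0], 0.47)]
scene crank [([580.0, 97.0, 174.0], 0.37)]
scene wheel_hub [([593.0, 150.0, 164.0], 0.68)]
scene rinse_cup [([774.0, 23.0, -4.0], 0.92)]
scene paint_jar [([697.0, -186.0, -5.0], 0.61)]
scene marker_basket [([515.0, -365.0, 2.0], 0.88)]
```

View pics/c9.png

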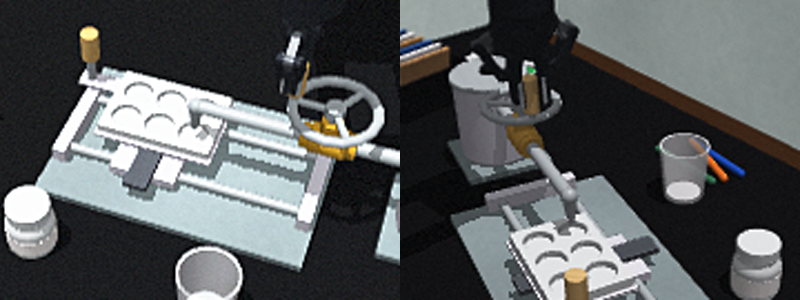

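The fingers hold the crank (left crop (297,75)) on the spout's side, within 1 mm of where it stood at the stop, after two full turns. The far well is still under the spout, the bystanders haven't moved, and the grip is 43 N.

```bash
python3 -c "
from bench import hand_in
print(hand_in())"
```

```text
the job is handed in; nothing more can be done
None
```

I handed the job in at about 25 s of the 66 s allowed. The spout was held over the near corner well and then left over the opposite one. The valve was shut against its stop and backed off two full turns, the crank is still gripped at about 43 N, and the cup, jar and basket have not moved. The hand-in returned no verdict.

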